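Turn the bench carousel to the bit block

ROBOT

A 6-joint arm with a two-finger parallel gripper is mounted at the origin on the work surface. World frame = base frame: x ahead of the robot, y to its left, z up, the work surface at z = 0. Lengths are in m, angles in rad, forces in N, time in s.
With the tool pointing down it reaches from about 0.35 to 0.8 m from the base axis. Payload 7.3 kg.
Tool frame: the origin (TCP) lies midway between the tips of the shut fingers; the grasp point (between the pads) lies 19 mm behind it (bot.grip_depth is the distance from the TCP to the grasp point, in m); z points along the fingers, y is the line along which they close (so a half turn about z gives the same grasp; the last joint's range is limited). The gripper opens to 85 mm and grips with 20 to 120 N. Pads are 22 mm wide; open, the fingers measure 114 mm over their backs; the gripper's body (76 mm by 85 mm) begins 54 mm behind the grasp point. The pads swing forward as they close: fully open they stand 13 mm farther back than shut.
Start: joints at [-1.431, 0.342, 1.524, -0, 1.275, -0.146], TCP at [0.148, -0.504, 0.231] pointing down, gripper open.
Joint ranges: [-2.53, 2.53], [-0.77, 2.02], [0.04, 2.7], [-1, 4.14], [0.28, 2.66], [-3.11, 3.11]. Speed limits (rad/s): [2.57, 2.57, 3.14, 3.14, 3.14, 3.14].

INTERFACE

Orientations are given as a rotation vector (axis times angle).
In Python, from workcell import bot, optics, spotter gives the robot as it stands.
- The arm moves only by the tool apply_moves, never from a script. Its argument "targets" is a list of rows, each an object of numbers: "wx", "wy", "wz": the turn, a rotation vector about the world's x, y, z in rad; "x", "y", "z": the shift along the world's x, y, z in mm; "gripper": the finger opening in mm, from 0 to 85.4. A call has exactly 8 rows; each row shifts and turns the commanded pose from where the row before left it; what a row does not reach is not made up. A row lasts 1/8 s, in which the tool goes at most 62.5 mm and 10.7 degrees, less where a joint would pass 70% of its speed; a pose out of reach is approached as far as the arm can. A call is refused whole if a number of a shift passes 62.5 or a number of a turn 0.188, either way. A call with a gripper value outside its range is refused whole. The fingers move at their own pace and stop on an object; "force" is the grip in N (left out, the last holds). Time passes only in rows, so rows that do not move let the fingers close, or fill a call up. It gives the time, the measured TCP pose, the force, the opening and the grip force at its end, in the units of the state.
- bot.get_obs(): the state, without advancing time (a new reading comes with each control period).
- optics.grab_frame(name): name is "side" or "top" or "wrist"; returns a dict with "frame" (384x512x3 uint8, blue, green, red), "intrinsics" (3x3 intrinsics, pixels), "origin" and "orientation" of the camera in the world; the wrist camera has in their place "mount" (4x4, takes a point from camera to tool coordinates, whose origin is the TCP and whose axes are the flange's). Camera axes: x right, y down, z forward; pixel columns grow to the right and rows downward; lengths in m; the calibration is good to about 2 mm. A picture is of the moment at which its call begins: read the wrist's pose just before it. There is no depth.
- bot.sign_off(): hands the job in; it is judged then, once.
Trained networks look in a picture, given as the dict that the camera call returned (one of the last four; its "shot" number tells which), for a name from the list of things; names that differ only in an ending like _2 or _b are one class to them, and where a whole thing is asked for, a point or a joint stands for the part that bears it (a point fixed in the world has none). Each returns a list of dicts, best first, with "conf" (0 to 1); they miss things now and then, are a little off and sometimes report something else, mostly with a low value. They report only what shows in the picture. A call takes as long as a camera call.
- spotter.look_for(picture, query): "position" ([x, y, z] in m, in world coordinates, good to about 4 mm: the middle of the surface that is visible of it).
- spotter.outline_of(picture, query): "mask" (384x512 bool, what is visible of it).
- spotter.pinpoint(picture, query): "position" ([x, y, z] in m, in world coordinates, good to about 4 mm: a listed point, or the origin of a listed thing).
The state is a dict: "time_s": time; "joints": joint angles; "joint_velocities": joint speeds; "joint_torque": joint torques, N m; "eef_pos": TCP position; "ee_rot": TCP orientation; "wrist_force": force on the tool from outside, world axes, zero at the start; "torque": the same for the moment, N m; "opening": finger opening in m; "gripper_force": force on a finger pad.
Only numpy, scipy, OpenCV 4.12 (cv2) and the standard library are available. Lean on these libraries where they do the work, as an engineer would, in place of code of your own. Each camera call takes 0.05 s, during which the arm holds its last target. There are 200 camera calls.

TASK

Push the desk carousel round by the finger tabs on its rim until the square block of driver bits faces front, lined up with the pointer on the carousel's foot, then take the hand away. Turn it gently with the outside of the fingers: leave the containers standing in their bays without touching or lifting any of them, and leave the mouse and the screwdriver where they are.

Things in the scene. Friction and masses are not known exactly. Their poses are not given: they have to be found in the camera images.
- stand: Fixed black round foot of the carousel, 170 mm across, 10 mm high (16 mm at its hub), bolted to the desk through the mat (mat top 2 mm above the work surface). A flat metal pointer nose, 26 mm wide, at most 8 mm high, runs from under the tray to the front, ending in an arrowhead 217 mm from the axis. Origin: on the axis, at the mat's top; z up; the carousel's FRONT is this body's -x direction.
- pointer_tip (a point): Middle of the arrowhead of the pointer nose, 197 mm out from the axis in the stand's -x direction, 8 mm above the mat.
- carousel: Grey spinning tray on the foot, 210 mm across. Origin: on the axis at the mat's top; heights from there: underside 18, inner floor 24, rim lip (4 mm thick) 42 mm. Dividers (top 38 mm) at 45, 135, 225, 315 degrees from its x axis leave four bays, centred on its +x, +y, -x, -y, one container in each. It turns freely both ways about z with no stops and stays where it is left.
- tab (a point): Middle of one of the six equal finger tabs on the carousel's rim, 128 mm from the axis, 30 mm above the mat; this one at 30 degrees from the carousel's x axis, the others every 60 degrees. Each sticks straight out from 105 to 151 mm from the axis, is 14 mm wide, and reaches from 18 to 42 mm above the mat. About 1 to 1.5 N sideways on a tab turns the carousel.
- bitblock_center (a point): Centre (20 mm above its underside) of the driver-bit block: the only square container, a black block 40 x 40 x 22 mm with nine steel driver bits (6 mm thick) standing 18 mm out of its top, 40 mm high in all. Loose in a bay, its centre about 62 mm from the carousel's axis. Its own yaw is arbitrary.
- jar_mid (a point): Middle (21 mm up) of a round lidded jar, 42 mm across, 42 mm high, loose in another bay.
- cup_mid (a point): Middle (19 mm up) of a round open cup, 42 mm across, 38 mm high, loose in another bay.
- spool_mid (a point): Middle (18 mm up) of a flanged metal spool, 42 mm across, 36 mm high, loose in another bay.
- mouse_mid (a point): Computer mouse, cream, 108 x 58 x 35 mm, lying on the mat to the left of the carousel; point at mid-height. A bystander.
- driver_mid (a point): Screwdriver, 170 mm long, lying on the mat to the right of the carousel; point near its middle. A bystander.

How it is judged:
At the end, for the whole second after the job is handed in: The bit block's centre lies within 9 mm either side of the line from the carousel's axis to the pointer_tip, on the pointer's side; the carousel is at rest, and all four containers stand upright (within 0.2 rad) in the tray (y of bitblock_center in the frame of stand between -0.009 and 0.009 m and x of bitblock_center in the frame of stand below -0.04 m and angular speed of carousel below 0.05 rad/s and horizontal distance between each of bitblock_center, jar_mid, cup_mid, spool_mid and carousel below 0.088 m and z of bitblock_center in the frame of carousel below 0.052 m and z of jar_mid in the frame of carousel below 0.053 m and z of cup_mid in the frame of carousel below 0.051 m and z of spool_mid in the frame of carousel below 0.05 m and angle between each of bitblock_center, jar_mid, cup_mid, spool_mid's own z axis and vertical below 0.2 rad); the robot touches nothing.
It fails at once if a container on the carousel is touched by the robot (over 0.5 N) (contact force between any of the fingers, the arm and bitblock above 0.5 N or contact force between any of the fingers, the arm and jar above 0.5 N or contact force between any of the fingers, the arm and cup above 0.5 N or contact force between any of the fingers, the arm and spool above 0.5 N).
It fails at once if a container is lifted (8 mm), or leaves the tray (not (horizontal distance between each of bitblock_center, jar_mid, cup_mid, spool_mid and carousel below 0.088 m and z of bitblock_center in the frame of carousel below 0.052 m and z of jar_mid in the frame of carousel below 0.053 m and z of cup_mid in the frame of carousel below 0.051 m and z of spool_mid in the frame of carousel below 0.05 m)).
It fails at once if a container tips over (angle between any of bitblock_center, jar_mid, cup_mid, spool_mid's own z axis and vertical above 0.5 rad).
It fails at once if the carousel is flung round (over 3 rad/s) (angular speed of carousel above 3 rad/s).
It fails at once if mouse or screwdriver moved by more than 20 mm (distance of any of mouse_mid, driver_mid from where it was at the start of the episode above 0.02 m).
It also fails if it takes over 51 s, if anything falls off the work surface, if the arm or the gripper's body presses on something with over 40 N, if the wrist force passes 120 N, or if a joint passes its speed limit or range.

## Working session

There is one attempt and no reset: what is moved stays moved. The work goes in short steps, Python scripts to look and compute and a tool call to move; the robot and the scene stay as the last step left them, time stands still between calls to the robot, and variables do not carry over. Pictures are saved under pics/ and viewed, at most 10 in all, crops included, and the job is handed in when it is done.

Besides the shell and the picture viewer there is one more tool, called after "Request:" as name(argument=value, ...) on one line, values as JSON. apply_moves: Moves the arm, as the interface text tells. Its arguments: {"type":"object","properties":{"targets":{"type":"array","items":{"type":"object","properties":{"wx":{"type":"number"},"wy":{"type":"number"},"wz":{"type":"number"},"x":{"type":"number"},"y":{"type":"number"},"z":{"type":"number"},"gripper":{"type":"number"}}}},"force":{"type":"number"}},"required":["targets"]}

```bash
mkdir -p pics
cat > h.py <<'E'
import numpy as np, cv2
from workcell import bot, optics, spotter
def survey(cam,names):
    p=optics.grab_frame(cam); out={}
    for n in names:
        r=spotter.pinpoint(p,n)
        out[n]=[(np.round(np.array(q['position'])*1000).astype(int).tolist(),round(q['conf'],2)) for q in r[:6]]
    return p,out
E
python3 - <<'E'
from h import *
for c in ('top','side'):
    p,o=survey(c,['stand','carousel','pointer_tip','tab','bitblock_center','jar_mid','mouse_mid','driver_mid'])
    cv2.imwrite(f'pics/{c}0.png',p['frame']); print(c)
    for k in o: print(k,o[k])
s=bot.get_obs();print(s['time_s'],s['eef_pos'],s['ee_rot'])
E
```

```text
top
stand [([545, 182, 44], 0.18)]
carousel [([568, 128, 4], 0.92)]
pointer_tip [([382, 192, 13], 0.81)]
tab [([679, 433, 18], 0.66), ([650, 226, 34], 0.59)]
bitblock_center [([628, 147, 47], 0.71)]
jar_mid [([542, 184, 46], 0.65)]
mouse_mid [([681, 439, 19], 0.6)]
driver_mid [([499, -163, 10], 0.64), ([570, 129, 1], 0.46)]
side
stand [([542, 181, 50], 0.6)]
carousel [([568, 126, 2], 0.65), ([506, 104, 46], 0.2)]
pointer_tip [([385, 194, 9], 0.7)]
tab [([646, 230, 36], 0.84)]
bitblock_center [([508, -163, 14], 0.71), ([624, 148, 48], 0.67)]
jar_mid [([539, 180, 46], 0.79)]
mouse_mid [([683, 439, 21], 0.71), ([384, 192, 9], 0.38)]
driver_mid [([384, 196, 12], 0.45)]
0.9 [ 0.14805157 -0.50371952  0.23132318] [3.10946824e+00 4.47415797e-01 2.53968113e-05]
```

View pics/top0.png

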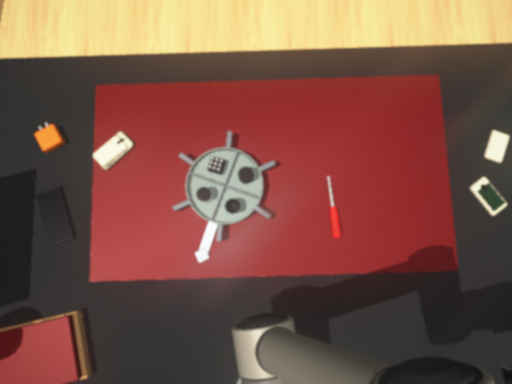

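View pics/side0.png

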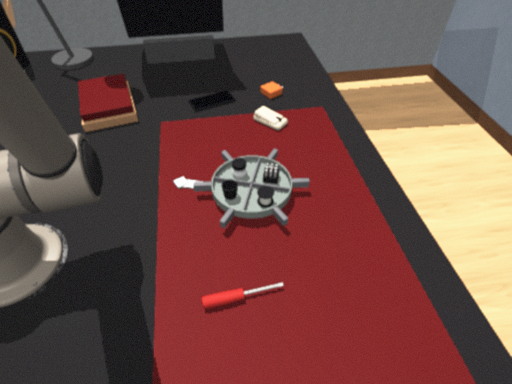

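Both views agree: the axis is at about (568,127) mm and the pointer tip at (383,193), so the front direction is 160°. The bit block sits at 19.5° and the tabs at 51.6° + 60k. It needs about +141° (counter-clockwise). I'll lower the shut fingers into the gap at about 201° and push the 231° tab round.

Request:
apply_moves(targets=[{"x": 27,"y": 53,"gripper": 0},{"x": 27,"y": 53},{"x": 27,"y": 53},{"x": 27,"y": 53},{"x": 27,"y": 53},{"x": 27,"y": 53},{"x": 27,"y": 53},{"x": 27,"y": 53}])

```text
schema error: expected keys wx, wy, wz, x, y, z, gripper
```

Request:
apply_moves(targets=[{"x": 27,"y": 53},{"x": 27,"y": 53},{"x": 26,"y": 50},{"z": -40},{"z": -40},{"z": -20},{},{}])

```text
schema error: expected keys wx, wy, wz, x, y, z, gripper
```

Run:
```python
from h import *
s=bot.get_obs();print(s['time_s'],s['eef_pos'],s['ee_rot'],s['joints'],s['wrist_force'],s['opening'])
p,o=survey('wrist',['carousel','tab','bitblock_center'])
print(o); cv2.imwrite('pics/w1.png',p['frame'])
```

```text
0.9 [ 0.14805157 -0.50371952  0.23132318] [3.10946824e+00 4.47415797e-01 2.53968113e-05] [-1.43097484e+00  3.42007169e-01  1.52408458e+00  1.72243829e-05
  1.27540057e+00 -1.45998219e-01] [-0.077083   -0.29160237 -0.2310623 ] 0.08558724920162819
{'carousel': [], 'tab': [], 'bitblock_center': []}
```

View pics/w1.png

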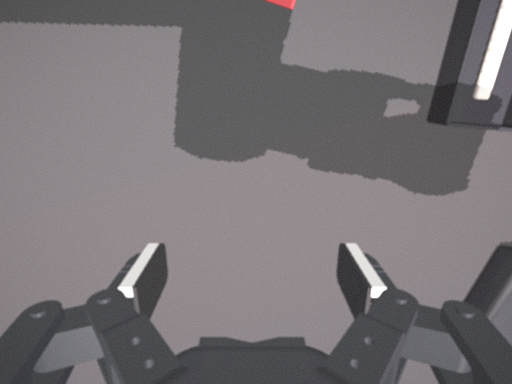

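The moves were refused because every row needs all seven keys. The wrist view shows only the open fingers over the bare desk.

Request:
apply_moves(targets=[{"x": 27,"y": 53,"z": 0,"wx": 0,"wy": 0,"wz": 0,"gripper": 0},{"x": 27,"y": 53,"z": 0,"wx": 0,"wy": 0,"wz": 0,"gripper": 0},{"x": 27,"y": 53,"z": 0,"wx": 0,"wy": 0,"wz": 0,"gripper": 0},{"x": 27,"y": 53,"z": 0,"wx": 0,"wy": 0,"wz": 0,"gripper": 0},{"x": 27,"y": 53,"z": 0,"wx": 0,"wy": 0,"wz": 0,"gripper": 0},{"x": 27,"y": 53,"z": 0,"wx": 0,"wy": 0,"wz": 0,"gripper": 0},{"x": 27,"y": 53,"z": 0,"wx": 0,"wy": 0,"wz": 0,"gripper": 0},{"x": 27,"y": 53,"z": 0,"wx": 0,"wy": 0,"wz": 0,"gripper": 0}])

```text
time_s: 2.1
eef_pos: [0.3648, -0.078, 0.2317]
ee_rot: [3.109, 0.447, 0.002]
wrist_force: [1.2, -0.4, 0.2]
opening: 0.0
gripper_force: 0.0
```

Request:
apply_moves(targets=[{"x": 27,"y": 53,"z": 0,"wx": 0,"wy": 0,"wz": 0,"gripper": 0},{"x": 27,"y": 53,"z": 0,"wx": 0,"wy": 0,"wz": 0,"gripper": 0},{"x": 26,"y": 50,"z": 0,"wx": 0,"wy": 0,"wz": 0,"gripper": 0},{"x": 0,"y": 0,"z": -40,"wx": 0,"wy": 0,"wz": 0,"gripper": 0},{"x": 0,"y": 0,"z": -40,"wx": 0,"wy": 0,"wz": 0,"gripper": 0},{"x": 0,"y": 0,"z": -20,"wx": 0,"wy": 0,"wz": 0,"gripper": 0},{"x": 0,"y": 0,"z": 0,"wx": 0,"wy": 0,"wz": 0,"gripper": 0},{"x": 0,"y": 0,"z": 0,"wx": 0,"wy": 0,"wz": 0,"gripper": 0}])

```text
time_s: 3.1
eef_pos: [0.4447, 0.0763, 0.1322]
ee_rot: [3.109, 0.447, 0.002]
wrist_force: [-0.3, 0.3, 0.9]
opening: -0.0
gripper_force: 0.0
```

Run:
```python
from h import *
s=bot.get_obs();print(s['time_s'],s['eef_pos'],s['ee_rot'],s['joints'],s['wrist_force'],s['opening'])
p,o=survey('wrist',['carousel','tab','bitblock_center','pointer_tip'])
print(o); cv2.imwrite('pics/w2.png',p['frame'])
```

```text
3.1 [0.44469963 0.07626305 0.13220946] [3.10927264e+00 4.47273953e-01 2.38207465e-03] [-2.41852632e-04  3.23804802e-01  1.86231334e+00 -1.14974612e-04
  9.53928709e-01  1.28487787e+00] [-0.30395099  0.30367157  0.88292456] -6.9677710099559815e-06
{'carousel': [([564, 128, 5], 0.97), ([507, 101, 47], 0.55)], 'tab': [], 'bitblock_center': [], 'pointer_tip': [([384, 196, 9], 0.9)]}
```

View pics/w2.png

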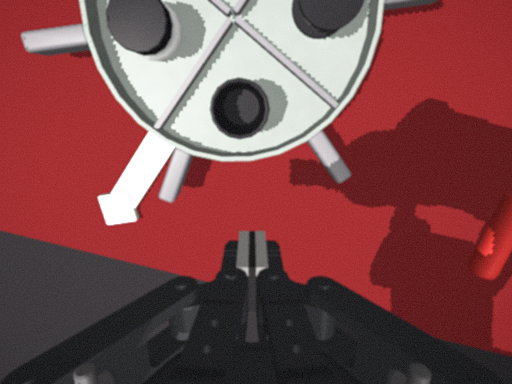

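Wrist view: the closed fingers are in the gap, with tabs at about px (175,175) and (330,157), and the pointer at (118,208). This is consistent with the estimate. Next I'll descend and work out the arc steps.

Request:
apply_moves(targets=[{"x": 0,"y": 0,"z": -35,"wx": 0,"wy": 0,"wz": 0,"gripper": 0},{"x": 0,"y": 0,"z": -35,"wx": 0,"wy": 0,"wz": 0,"gripper": 0},{"x": 0,"y": 0,"z": -25,"wx": 0,"wy": 0,"wz": 0,"gripper": 0},{"x": 0,"y": 0,"z": -11,"wx": 0,"wy": 0,"wz": 0,"gripper": 0},{"x": 0,"y": 0,"z": 0,"wx": 0,"wy": 0,"wz": 0,"gripper": 0},{"x": 5,"y": -10,"z": 0,"wx": 0,"wy": 0,"wz": 0,"gripper": 0},{"x": 5,"y": -10,"z": 0,"wx": 0,"wy": 0,"wz": 0,"gripper": 0},{"x": 0,"y": 0,"z": 0,"wx": 0,"wy": 0,"wz": 0,"gripper": 0}])

```text
time_s: 4.35
eef_pos: [0.4551, 0.0553, 0.0259]
ee_rot: [3.109, 0.445, 0.003]
wrist_force: [0.3, 0.1, -0.2]
opening: 0.0001
gripper_force: 0.0
```

Run:
```python
from h import *
s=bot.get_obs();e=s['eef_pos']*1000;print(s['time_s'],e,s['wrist_force'])
v=e[:2]-[567,127.5];a0=np.degrees(np.arctan2(v[1],v[0]))%360;print(a0,np.hypot(*v))
a=np.radians(np.arange(a0,356,5));P=np.c_[567+135*np.cos(a),127.5+135*np.sin(a)];P[0]=e[:2]
D=np.diff(np.round(P),axis=0).astype(int)
for i in range(0,len(D),8):print(D[i:i+8].tolist(),np.degrees(a[min(i+8,len(a)-1)]))
```

```text
4.35 [455.08798231  55.27813778  25.91926988] [ 0.31117551  0.09965806 -0.16082628]
212.83597383170203 133.19270657870794
[[5, -10], [8, -9], [8, -9], [9, -7], [10, -7], [10, -6], [11, -5], [11, -3]] 252.83597383170206
[[12, -3], [11, -2], [12, -1], [12, 0], [11, 1], [12, 2], [11, 3], [11, 4]] 292.83597383170206
[[11, 5], [10, 6], [10, 7], [9, 8], [8, 8], [8, 9], [6, 10], [6, 10]] 332.83597383170206
[[5, 11], [4, 11], [3, 11], [2, 12]] 352.83597383170206
```

Request:
apply_moves(targets=[{"x": 6,"y": -10,"z": 0,"wx": 0,"wy": 0,"wz": 0,"gripper": 0},{"x": 8,"y": -9,"z": 0,"wx": 0,"wy": 0,"wz": 0,"gripper": 0},{"x": 8,"y": -9,"z": 0,"wx": 0,"wy": 0,"wz": 0,"gripper": 0},{"x": 9,"y": -7,"z": 0,"wx": 0,"wy": 0,"wz": 0,"gripper": 0},{"x": 10,"y": -7,"z": 0,"wx": 0,"wy": 0,"wz": 0,"gripper": 0},{"x": 10,"y": -6,"z": 0,"wx": 0,"wy": 0,"wz": 0,"gripper": 0},{"x": 11,"y": -5,"z": 0,"wx": 0,"wy": 0,"wz": 0,"gripper": 0},{"x": 11,"y": -3,"z": 0,"wx": 0,"wy": 0,"wz": 0,"gripper": 0}])

```text
time_s: 5.35
eef_pos: [0.5277, -0.0001, 0.0253]
ee_rot: [3.109, 0.447, -0.0]
wrist_force: [-1.3, 0.4, 0.1]
opening: 0.0002
gripper_force: 0.5
```

Run:
```python
from h import *
s=bot.get_obs();e=s['eef_pos']*1000;print(s['time_s'],e,s['wrist_force'])
v=e[:2]-[567,127.5];print(np.degrees(np.arctan2(v[1],v[0]))%360,np.hypot(*v))
p,o=survey('side',['bitblock_center','tab'])
print(o); cv2.imwrite('pics/s3.png',p['frame'])
```

```text
5.35 [ 5.27708134e+02 -5.17410675e-02  2.52658457e+01] [-1.26600937  0.36234062  0.0597275 ]
252.87873473894425 133.46646547602012
{'bitblock_center': [([608, 170, 46], 0.64), ([616, 88, 42], 0.34)], 'tab': []}
```

View pics/s3.png

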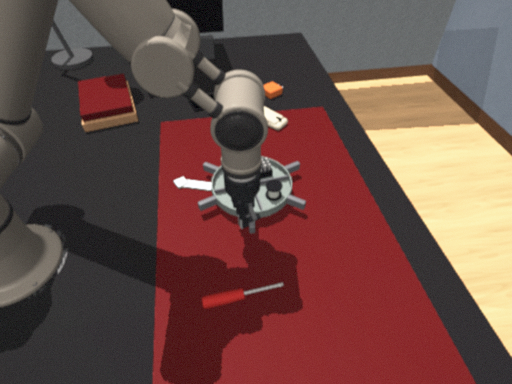

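The arc push works: the shut fingers sit at px (245,220) against a tab and the tray has turned about 27–30°. I'll continue.

Request:
apply_moves(targets=[{"x": 12,"y": -3,"z": 0,"wx": 0,"wy": 0,"wz": 0,"gripper": 0},{"x": 11,"y": -2,"z": 0,"wx": 0,"wy": 0,"wz": 0,"gripper": 0},{"x": 12,"y": -1,"z": 0,"wx": 0,"wy": 0,"wz": 0,"gripper": 0},{"x": 12,"y": 0,"z": 0,"wx": 0,"wy": 0,"wz": 0,"gripper": 0},{"x": 11,"y": 1,"z": 0,"wx": 0,"wy": 0,"wz": 0,"gripper": 0},{"x": 12,"y": 2,"z": 0,"wx": 0,"wy": 0,"wz": 0,"gripper": 0},{"x": 11,"y": 3,"z": 0,"wx": 0,"wy": 0,"wz": 0,"gripper": 0},{"x": 11,"y": 4,"z": 0,"wx": 0,"wy": 0,"wz": 0,"gripper": 0}])

```text
time_s: 6.5
eef_pos: [0.6197, 0.0045, 0.0253]
ee_rot: [3.109, 0.447, -0.0]
wrist_force: [-1.1, -0.1, 0.6]
opening: -0.0
gripper_force: 0.6
```

Request:
apply_moves(targets=[{"x": 11,"y": 5,"z": 0,"wx": 0,"wy": 0,"wz": 0,"gripper": 0},{"x": 10,"y": 6,"z": 0,"wx": 0,"wy": 0,"wz": 0,"gripper": 0},{"x": 10,"y": 7,"z": 0,"wx": 0,"wy": 0,"wz": 0,"gripper": 0},{"x": 9,"y": 8,"z": 0,"wx": 0,"wy": 0,"wz": 0,"gripper": 0},{"x": 8,"y": 8,"z": 0,"wx": 0,"wy": 0,"wz": 0,"gripper": 0},{"x": 8,"y": 9,"z": 0,"wx": 0,"wy": 0,"wz": 0,"gripper": 0},{"x": 6,"y": 10,"z": 0,"wx": 0,"wy": 0,"wz": 0,"gripper": 0},{"x": 6,"y": 10,"z": 0,"wx": 0,"wy": 0,"wz": 0,"gripper": 0}])

```text
time_s: 7.5
eef_pos: [0.6874, 0.068, 0.0253]
ee_rot: [3.109, 0.448, 0.0]
wrist_force: [-0.5, -0.9, -0.3]
opening: 0.0
gripper_force: 0.6
```

Request:
apply_moves(targets=[{"x": 5,"y": 11,"z": 0,"wx": 0,"wy": 0,"wz": 0,"gripper": 0},{"x": 4,"y": 11,"z": 0,"wx": 0,"wy": 0,"wz": 0,"gripper": 0},{"x": 3,"y": 11,"z": 0,"wx": 0,"wy": 0,"wz": 0,"gripper": 0},{"x": 2,"y": 10,"z": 0,"wx": 0,"wy": 0,"wz": 0,"gripper": 0},{"x": 0,"y": 0,"z": 0,"wx": 0,"wy": 0,"wz": 0,"gripper": 0},{"x": 0,"y": 0,"z": 0,"wx": 0,"wy": 0,"wz": 0,"gripper": 0},{"x": 0,"y": 0,"z": 0,"wx": 0,"wy": 0,"wz": 0,"gripper": 0},{"x": 0,"y": 0,"z": 0,"wx": 0,"wy": 0,"wz": 0,"gripper": 0}])

```text
time_s: 8.5
eef_pos: [0.7011, 0.1099, 0.0254]
ee_rot: [3.11, 0.447, 0.0]
wrist_force: [0.3, 0.3, 0.5]
opening: -0.0001
gripper_force: 0.0
```

```bash
cat > m.py <<'E'
from h import *
import sys
s=bot.get_obs();e=s['eef_pos']*1000;print(s['time_s'],e,s['wrist_force'])
v=e[:2]-[567,127.5];print('finger',np.degrees(np.arctan2(v[1],v[0]))%360,np.hypot(*v))
for c in ('top','side'):
    p,o=survey(c,['bitblock_center','tab','pointer_tip','carousel']); cv2.imwrite(f'pics/{c}{sys.argv[1]}.png',p['frame'])
    for k in o:
        for q,cf in o[k]:
            d=np.array(q[:2])-[567,127.5]; print(c,k,q,cf,'ang %.1f r %.0f'%(np.degrees(np.arctan2(d[1],d[0]))%360,np.hypot(*d)))
E
python3 m.py 4
```

```text
8.5 [701.07774898 109.92524817  25.38891617] [0.33365687 0.32230146 0.51872192]
finger 352.5323122480736 135.22468218803508
top carousel [502, -164, 12] 0.37 ang 257.4 r 299
side bitblock_center [517, 156, 48] 0.81 ang 150.3 r 58
side bitblock_center [569, 125, 2] 0.53 ang 308.7 r 3
side tab [441, 125, 34] 0.94 ang 181.1 r 126
side pointer_tip [383, 195, 10] 0.69 ang 159.9 r 196
side pointer_tip [545, 74, 48] 0.46 ang 247.6 r 58
side carousel [568, 126, 2] 0.72 ang 303.7 r 2
```

View pics/top4.png

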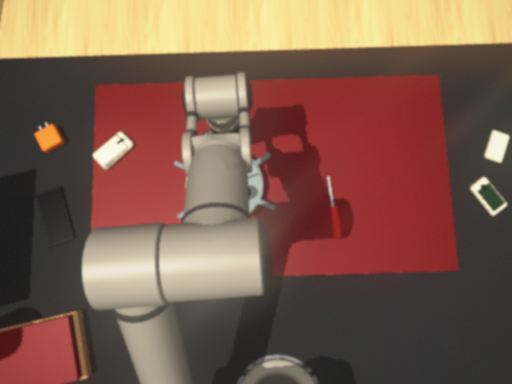

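Top view is blocked by the arm. The side view puts the block at about 150° (tab at 181° implies 149°), so about 10° remain. I'll push 8° slowly, then back off and look.

Request:
apply_moves(targets=[{"x": 1,"y": 3,"z": 0,"wx": 0,"wy": 0,"wz": 0,"gripper": 0},{"x": 0,"y": 3,"z": 0,"wx": 0,"wy": 0,"wz": 0,"gripper": 0},{"x": 0,"y": 3,"z": 0,"wx": 0,"wy": 0,"wz": 0,"gripper": 0},{"x": 0,"y": 3,"z": 0,"wx": 0,"wy": 0,"wz": 0,"gripper": 0},{"x": 0,"y": 3,"z": 0,"wx": 0,"wy": 0,"wz": 0,"gripper": 0},{"x": 0,"y": 3,"z": 0,"wx": 0,"wy": 0,"wz": 0,"gripper": 0},{"x": 0,"y": 1,"z": 0,"wx": 0,"wy": 0,"wz": 0,"gripper": 0},{"x": 0,"y": 0,"z": 0,"wx": 0,"wy": 0,"wz": 0,"gripper": 0}])

```text
time_s: 10.0
eef_pos: [0.7021, 0.1295, 0.0253]
ee_rot: [-3.109, -0.448, -0.0]
wrist_force: [-0.1, 1.0, 1.1]
opening: 0.0004
gripper_force: 0.0
```

```bash
python3 m.py 5
```

```text
10.0 [702.07567501 129.53781191  25.31984306] [-0.05026728  1.002924    1.05940097]
finger 0.8643241270077949 135.0910458073881
side bitblock_center [513, 149, 48] 0.64 ang 158.3 r 58
side tab [443, 108, 36] 0.66 ang 188.9 r 126
side pointer_tip [382, 195, 10] 0.68 ang 160.0 r 197
side carousel [567, 126, 2] 0.57 ang 270.0 r 2
```

Request:
apply_moves(targets=[{"x": 0,"y": -12,"z": 0,"wx": 0,"wy": 0,"wz": 0,"gripper": 0},{"x": 0,"y": 0,"z": 40,"wx": 0,"wy": 0,"wz": 0,"gripper": 0},{"x": 0,"y": 0,"z": 60,"wx": 0,"wy": 0,"wz": 0,"gripper": 0},{"x": -20,"y": -50,"z": 20,"wx": 0,"wy": 0,"wz": 0,"gripper": 0},{"x": -20,"y": -55,"z": 0,"wx": 0,"wy": 0,"wz": 0,"gripper": 0},{"x": -20,"y": -55,"z": 0,"wx": 0,"wy": 0,"wz": 0,"gripper": 0},{"x": -20,"y": -55,"z": 0,"wx": 0,"wy": 0,"wz": 0,"gripper": 0},{"x": -20,"y": -55,"z": 0,"wx": 0,"wy": 0,"wz": 0,"gripper": 0}])

```text
time_s: 11.5
eef_pos: [0.6009, -0.1552, 0.1456]
ee_rot: [3.109, 0.447, 0.001]
wrist_force: [0.5, -1.2, -0.2]
opening: -0.0
gripper_force: 0.0
```

```bash
python3 m.py 6; python3 -c "
import cv2
for c in ('top',): 
    i=cv2.imread(f'pics/{c}6.png')[110:280,130:320]; cv2.imwrite('pics/c6.png',cv2.resize(i,None,fx=4,fy=3.5,interpolation=2) if 0 else cv2.resize(i,None,fx=3.5,fy=3.5,interpolation=2))"
```

```text
11.5 [ 600.91755574 -155.22364646  145.59619883] [ 0.50165515 -1.19502971 -0.20064819]
finger 276.84091908367 284.7508750733774
top bitblock_center [513, 152, 47] 0.46 ang 155.6 r 59
top tab [442, 103, 37] 0.74 ang 191.1 r 127
top pointer_tip [380, 190, 14] 0.77 ang 161.5 r 197
top pointer_tip [443, 101, 34] 0.3 ang 192.1 r 127
top carousel [568, 126, 2] 0.89 ang 303.7 r 2
side bitblock_center [512, 149, 46] 0.75 ang 158.6 r 59
side tab [442, 107, 35] 0.82 ang 189.3 r 127
side pointer_tip [384, 196, 12] 0.64 ang 159.5 r 195
side carousel [570, 126, 0] 0.59 ang 333.4 r 3
```

View pics/c6.png

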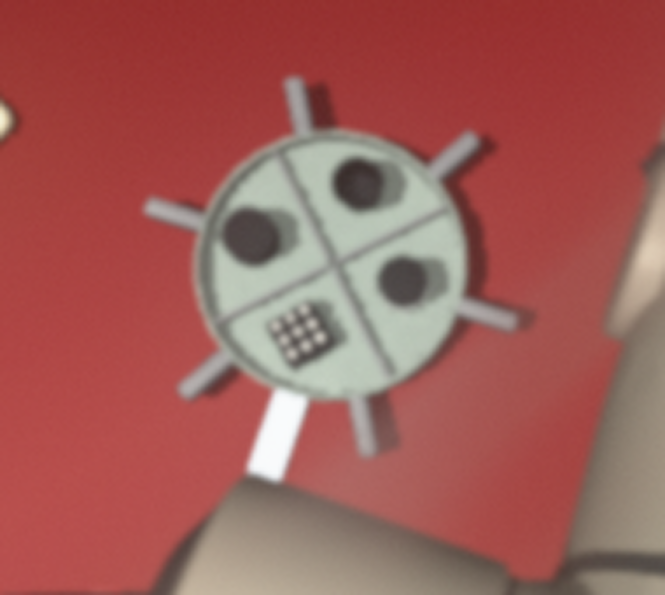

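The crop shows the bits at about (300,333), with the white nose running from (290,395) to (265,468). The block sits close to the line. I'll compute it from pixels.

Run:
```python
from h import *
p=optics.grab_frame('top');K=np.array(p['intrinsics']);o=np.array(p['origin']);R=np.array(p['orientation'])
if R.shape!=(3,3):
    from scipy.spatial.transform import Rotation as T; R=(T.from_quat(R) if R.size==4 else T.from_rotvec(R)).as_matrix()
def w(c,z):
    px=np.array([130+(c[0]+.5)/3.5-.5,110+(c[1]+.5)/3.5-.5,1]);d=R@np.linalg.inv(K)@px;q=o+d*(z-o[2])/d[2];return (q*1000)[:2].round(1)
print('bits',w((299,332),.066),'nose',w((291,398),.010),w((264,470),.010))
t=[w(c,.044) for c in ((294,84),(475,138),(515,322),(368,450),(187,390),(150,208))];print('tabs',t,'axis',np.mean(t,0))
c=np.mean(t,0);print([np.degrees(np.arctan2(*(q-c)[::-1]))%60 for q in t])
print('axis by dividers',w((334,265),.04))
for c2 in('top','side'):
    P=optics.grab_frame(c2);r=spotter.look_for(P,'bitblock_center');print([(np.round(x['position'],3),x['conf']) for x in r[:2]])
```

```text
bits [510.5 149.3] nose [464.8 162.6] [409.5 184.3]
tabs [array([708.7, 153.2]), array([660.9,  12.5]), array([515.7, -13.6]), array([421.8, 100.8]), array([471.1, 237.7]), array([613. , 266.2])] axis [565.2        126.13333333]
[np.float64(10.68151759748776), np.float64(10.103495267832116), np.float64(10.49350341234073), np.float64(10.018616300022103), np.float64(10.14568591591339), np.float64(11.156968480006157)]
axis by dividers [564.6 124.5]
[(array([0.514, 0.15 , 0.048]), 0.6)]
[(array([0.514, 0.138, 0.046]), 0.64)]
```

The block is at about 157–158° against the pointer at 160°. That puts it about 3 mm off the line, well within 9 mm. The hand is clear, so I'll hand the job in.

```bash
python3 -c "
from workcell import bot
print(bot.sign_off())"
```

```text
the job is handed in; nothing more can be done
None
```

I turned the carousel by its tabs until the bit block faced front, about 3 mm off the pointer line by camera measurement (9 mm allowed). The hand was then taken clear and the job handed in; no verdict was returned.

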